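# Find the case that rattles and present it to the code reader

### The job

One of the three sealed cases has a loose grinding ball in it: find it by lifting the cases one at a time and shaking each one lengthwise, tipping the end nearest the robot down by about 35 degrees, then the far end down just as much, then bringing it level again, all clear of the bench. Set silent cases back flat where they stood, and do not push the other things on the bench about. When you have shaken the rattling case, hold it level over the middle of the code reader's window, its centre about 100 mm above the glass, and finish while still holding it there.

Things in the scene. Friction and masses are not known exactly. Their poses are not given: they have to be found in the camera images.
- case_left_center (a point): centre (half-way up) of the left-hand (largest y) of three like sealed opaque cases (white plastic, grey lid), 120 mm long (own x), 48 wide (y), 44 high (z), flat on the bench, long axis pointing away from the robot within 0.4 rad, own +x to the far end. Flat sides: grip across the 48 mm at mid-length.
- case_middle_center (a point): centre (half-way up) of the middle of three like sealed opaque cases (white plastic, grey lid), 120 mm long (own x), 48 wide (y), 44 high (z), flat on the bench, long axis pointing away from the robot within 0.4 rad, own +x to the far end. They weigh 155 to 365 g, so weight does not tell, balanced at the centre; just one, any one, also holds a loose 90 g ball.
- case_right_center (a point): centre (half-way up) of the right-hand of three like sealed opaque cases (white plastic, grey lid), 120 mm long (own x), 48 wide (y), 44 high (z), flat on the bench, long axis pointing away from the robot within 0.4 rad, own +x to the far end. The 28 mm ball rolls 84 mm inside to the lower end, staying there if levelled gently: 0.037 N m either side of mid-length.
- reader_window (a point): centre of the glass window in the flat top of the code reader, a low black square housing 110 x 110 mm and 28 mm high, fixed on the bench beyond the cases; z up, looks straight up; this point is 28 mm above the bench
- vial_a: bystander: capped amber vial, 28 mm across, 50 mm high, standing between the left and middle cases; origin at its foot
- vial_b: bystander: the same kind of vial, between the middle and right cases; origin at its foot
- tip_box: bystander: blue pipette-tip box, 85 x 120 x 62 mm high, left of the reader; origin under its centre
- tube_rack: bystander: red tube rack, 90 x 150 x 40 mm high, right of the reader; origin under its centre
- marker: bystander: black marker pen, 130 mm long, 13 mm thick, lying to the right of the right-hand case; origin under its middle

How it is judged:
On the way, in this order (a step that is already met when the one before it is completed fails the run):
1. the case that rattles is held clear of the bench with its near end tipped down at least 25 degrees (((distance between ball_center and case_left_center below 0.06 m and height (world z) of case_left_center above 0.06 m and contact force between case_left and the fingers above 0.5 N and angle between case_left_center's own x axis and vertical below 1.134 rad) or (distance between ball_center and case_middle_center below 0.06 m and height (world z) of case_middle_center above 0.06 m and contact force between case_middle and the fingers above 0.5 N and angle between case_middle_center's own x axis and vertical below 1.134 rad) or (distance between ball_center and case_right_center below 0.06 m and height (world z) of case_right_center above 0.06 m and contact force between case_right and the fingers above 0.5 N and angle between case_right_center's own x axis and vertical below 1.134 rad))), for 0.1 s.
2. then, still held clear, its far end is tipped down at least 25 degrees (((distance between ball_center and case_left_center below 0.06 m and height (world z) of case_left_center above 0.06 m and contact force between case_left and the fingers above 0.5 N and angle between case_left_center's own x axis and vertical above 2.007 rad) or (distance between ball_center and case_middle_center below 0.06 m and height (world z) of case_middle_center above 0.06 m and contact force between case_middle and the fingers above 0.5 N and angle between case_middle_center's own x axis and vertical above 2.007 rad) or (distance between ball_center and case_right_center below 0.06 m and height (world z) of case_right_center above 0.06 m and contact force between case_right and the fingers above 0.5 N and angle between case_right_center's own x axis and vertical above 2.007 rad))), for 0.1 s.
3. then it is held level, within 8 degrees, clear of the bench (((distance between ball_center and case_left_center below 0.06 m and height (world z) of case_left_center above 0.06 m and contact force between case_left and the fingers above 0.5 N and angle between case_left_center's own z axis and vertical below 0.14 rad) or (distance between ball_center and case_middle_center below 0.06 m and height (world z) of case_middle_center above 0.06 m and contact force between case_middle and the fingers above 0.5 N and angle between case_middle_center's own z axis and vertical below 0.14 rad) or (distance between ball_center and case_right_center below 0.06 m and height (world z) of case_right_center above 0.06 m and contact force between case_right and the fingers above 0.5 N and angle between case_right_center's own z axis and vertical below 0.14 rad))), for 0.2 s.
At the end, for the whole second after the job is handed in: The rattling case is held still, level within 8 degrees, its centre within 30 mm sideways of the window's middle and 55 to 145 mm above the glass, touching neither reader nor bench; the other two lie flat on the bench, let go, within 50 mm of where they stood (((distance between ball_center and case_left_center below 0.06 m and z of case_left_center in the frame of reader_window between 0.055 and 0.145 m and horizontal distance between case_left_center and reader_window below 0.03 m and angle between case_left_center's own z axis and vertical below 0.14 rad and contact force between case_left and the fingers above 0.5 N and contact force between case_left and reader below 0.05 N and contact force between case_left and table below 0.05 N and linear speed of case_left below 0.03 m/s and height (world z) of each of case_middle_center, case_right_center below 0.027 m and angle between each of case_middle_center, case_right_center's own z axis and vertical below 0.1 rad and distance of each of case_middle_center, case_right_center from where it was at the start of the episode below 0.05 m and contact force between each of case_middle, case_right and the fingers below 0.05 N) or (distance between ball_center and case_middle_center below 0.06 m and z of case_middle_center in the frame of reader_window between 0.055 and 0.145 m and horizontal distance between case_middle_center and reader_window below 0.03 m and angle between case_middle_center's own z axis and vertical below 0.14 rad and contact force between case_middle and the fingers above 0.5 N and contact force between case_middle and reader below 0.05 N and contact force between case_middle and table below 0.05 N and linear speed of case_middle below 0.03 m/s and height (world z) of each of case_left_center, case_right_center below 0.027 m and angle between each of case_left_center, case_right_center's own z axis and vertical below 0.1 rad and distance of each of case_left_center, case_right_center from where it was at the start of the episode below 0.05 m and contact force between each of case_left, case_right and the fingers below 0.05 N) or (distance between ball_center and case_right_center below 0.06 m and z of case_right_center in the frame of reader_window between 0.055 and 0.145 m and horizontal distance between case_right_center and reader_window below 0.03 m and angle between case_right_center's own z axis and vertical below 0.14 rad and contact force between case_right and the fingers above 0.5 N and contact force between case_right and reader below 0.05 N and contact force between case_right and table below 0.05 N and linear speed of case_right below 0.03 m/s and height (world z) of each of case_left_center, case_middle_center below 0.027 m and angle between each of case_left_center, case_middle_center's own z axis and vertical below 0.1 rad and distance of each of case_left_center, case_middle_center from where it was at the start of the episode below 0.05 m and contact force between each of case_left, case_middle and the fingers below 0.05 N))); the arm keeps its last pose, push and grip.
It fails at once if the left amber vial is pushed more than 30 mm or tipped over (distance of vial_a from where it was at the start of the episode above 0.03 m or angle between vial_a's own z axis and vertical above 0.5 rad).
It fails at once if the right amber vial is pushed more than 30 mm or tipped over (distance of vial_b from where it was at the start of the episode above 0.03 m or angle between vial_b's own z axis and vertical above 0.5 rad).
It fails at once if the blue tip box is pushed more than 30 mm or tipped over (distance of tip_box from where it was at the start of the episode above 0.03 m or angle between tip_box's own z axis and vertical above 0.5 rad).
It fails at once if the red tube rack is pushed more than 30 mm or tipped over (distance of tube_rack from where it was at the start of the episode above 0.03 m or angle between tube_rack's own z axis and vertical above 0.5 rad).
It fails at once if the marker pen is pushed more than 30 mm or tipped over (distance of marker from where it was at the start of the episode above 0.03 m or angle between marker's own z axis and vertical above 0.5 rad).
It also fails if it takes over 70 s, if anything falls off the work surface, if the arm or the gripper's body presses on something with over 40 N, if the wrist force passes 120 N, or if a joint passes its speed limit or range.

### The arm

A 6-joint arm with a two-finger parallel gripper is mounted at the origin on the work surface. World frame = base frame: x ahead of the robot, y to its left, z up, the work surface at z = 0. Lengths are in m, angles in rad, forces in N, time in s.
With the tool pointing down it reaches from about 0.3 to 0.775 m from the base axis. Payload 14.6 kg.
Tool frame: the origin (TCP) lies at the very end of the fingers, on their centre line; the grasp point (between the pads) lies 19 mm behind it (bot.hold_point_z is the distance from the TCP to the grasp point, in m); z points along the fingers, y is the direction in which the jaws open and shut (so a half turn about z gives the same grasp; the last joint's range is limited). The gripper opens to 94 mm and grips with 3 to 60 N. Pads are 16 mm wide; open, the fingers measure 119 mm over their backs; the gripper's body (75 mm by 177 mm) begins 78 mm behind the grasp point.
Start: joints at [1.182, 0.3, 1.521, -0, 1.321, -0.067], TCP at [0.174, 0.522, 0.18] pointing down, gripper open.
Joint ranges: [-3.03, 3.03], [-0.79, 2.21], [0.23, 2.52], [-1.04, 4.18], [0, 3.07], [-2.55, 2.55]. Speed limits (rad/s): [2.22, 2.22, 2.57, 3.14, 3.14, 3.14].

### API

Orientations are given as [roll, pitch, yaw] about the fixed x, y, z axes, in that order (R = Rz(yaw) Ry(pitch) Rx(roll)).
In Python, from workcell import state, imaging, job, bot gives the robot as it stands. The module is installed in compiled form; this text tells all that it offers.
- The arm moves only by the tool servo_tool, never from a script. Its argument "deltas" is one flat list of numbers, 5 for each row, row after row: the finger opening in m, from 0 to 0.094, then the shift along the tool's x, y, z in m, then the turn about the tool's z in rad. A call has 1 to 12 rows; each row shifts and turns the commanded pose from where the row before left it, along the tool's axes as they then stand; what a row does not reach is not made up. A row lasts 1/12 s, in which the tool goes at most 41.7 mm and 7.16 degrees, less where a joint would pass 70% of its speed; a pose out of reach is approached as far as the arm can. A call with a gripper value outside its range is refused whole. The fingers move at their own pace and stop on an object; "grip_force" is the grip in N (left out, the last holds). Time passes only in rows, so rows that do not move let the fingers close. It gives the time, the measured TCP pose, the force and the opening at its end, in the units of the state.
- state(): the state, without advancing time (a new reading comes with each control period).
- imaging.capture(name): name is "scene" or "top" or "wrist"; returns the picture (420x560x3 uint8, red, green, blue); there is no depth.
- imaging.calibration(name): a dict with "K" (3x3 intrinsics, pixels), "rvec" (rotation vector, rad) and "tvec" (3), from world to camera coordinates, as OpenCV has them. Camera axes: x right, y down, z forward; pixel columns grow to the right and rows downward; lengths in m; the calibration is good to about 2 mm. A picture is of the moment at which its call begins: read the wrist's pose just before it. calibration takes no time and is no camera call; for the wrist camera it gives the pose at the moment of the call.
- job.sign_off(): hands the job in, once; it reports no verdict.
Trained networks look in the newest picture that a camera, given by its name, has taken for a name from the list of things; names that differ only in an ending like _2 or _b are one class to them, and where a whole thing is asked for, a point or a joint stands for the part that bears it (a point fixed in the world has none). Each returns a list of dicts, best first, with "confidence" (0 to 1); they miss things now and then, are a little off and sometimes report something else, mostly with a low value. They report only what shows in the picture. A call takes as long as a camera call.
- imaging.find_in(target, camera): "location" ([x, y, z] in m, in the coordinates of the camera as it stood for that picture, good to about 4 mm: the middle of the surface that is visible of it).
The state is a dict: "t": time; "joint_pos": joint angles; "joint_vel": joint speeds; "joint_efforts": joint torques, N m; "tool_pos": TCP position; "tool_rot": TCP orientation; "wrist_force": force on the tool from outside, world axes, zero at the start; "torque": the same for the moment, N m; "opening": finger opening in m.
Only numpy, scipy, OpenCV 4.12 (cv2) and the standard library are available. Lean on these libraries where they do the work, as an engineer would, in place of code of your own. Each camera call takes 0.05 s, during which the arm holds its last target.

## Working session

There is one attempt and no reset: what is moved stays moved. The work goes in short steps, Python scripts to look and compute and a tool call to move; the robot and the scene stay as the last step left them, time stands still between calls to the robot, and variables do not carry over. Pictures are saved under pics/ and viewed, and the job is handed in when it is done.

Besides the shell and the picture viewer there is one more tool, called after "Emit:" by a JSON object that holds its "op" and its "data", one argument or row to a line. servo_tool: Moves the arm, as the interface text tells. Its arguments: {"type":"object","properties":{"deltas":{"type":"array"},"grip_force":{"type":"number"}},"required":["deltas"]}

```bash
mkdir -p pics; cat > h.py <<'E'
import numpy as np,cv2
from workcell import state, imaging, job, bot
def cap(cam,fn):
    im=imaging.capture(cam); cv2.imwrite('pics/'+fn,im[:,:,::-1]); return im
def find(t,cam):
    c=imaging.calibration(cam); R=cv2.Rodrigues(np.array(c['rvec'],float))[0]; tv=np.array(c['tvec'],float).ravel()
    out=[]
    for d in imaging.find_in(t,cam):
        p=np.array(d['location'],float); out.append((np.round(R.T@(p-tv),4).tolist(),round(d['confidence'],2)))
    return out
def ray(cam,u,v,z):
    c=imaging.calibration(cam); R=cv2.Rodrigues(np.array(c['rvec'],float))[0]; tv=np.array(c['tvec'],float).ravel()
    d=R.T@np.linalg.solve(np.array(c['K']),[u,v,1.]); o=-R.T@tv
    return o+d*(z-o[2])/d[2]
def st():
    s=state()
    for k in s: print(k,np.round(s[k],4).tolist())
E
python3 - <<'E'
from h import *
st(); print(bot.hold_point_z)
cap('top','top0.png');cap('scene','scene0.png')
for t in ['case_left_center','reader_window','vial_a']: print(t,find(t,'top'))
E
```

```text
t 0.0
joint_pos [1.1824, 0.3005, 1.5216, 0.0, 1.3207, -0.0666]
joint_vel [-0.0008, 0.0007, 0.001, -0.0013, -0.0003, -0.0014]
joint_efforts [0.0027, -53.1819, -35.2739, 0.0709, 0.0244, -0.0001]
tool_pos [0.1738, 0.5215, 0.1794]
tool_rot [-3.1404, -0.0001, 2.8198]
wrist_force [-0.2164, -0.3178, 0.0148]
torque [0.0544, 0.0267, 0.0342]
opening 0.0941
0.0188
case_left_center [([0.4616, 0.2251, 0.0467], 0.74)]
reader_window [([0.6634, 0.0264, 0.0254], 0.87)]
vial_a [([0.4714, -0.1258, 0.0458], 0.63), ([0.4861, 0.1216, 0.0485], 0.39)]
```

View pics/top0.png

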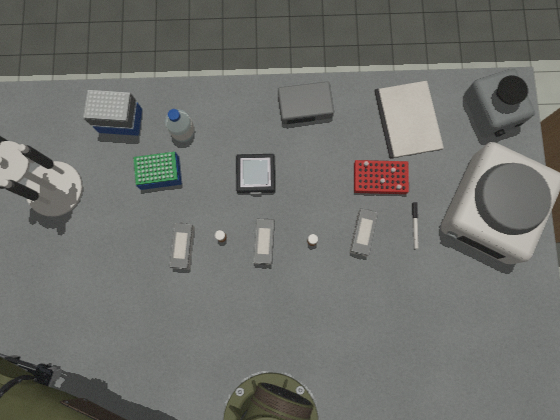

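View pics/scene0.png

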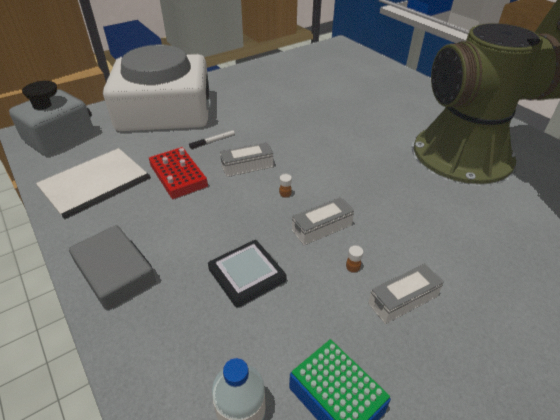

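```bash
python3 - <<'E'
from h import *
im=cv2.imread('pics/top0.png')
big=cv2.resize(im[200:280,150:430],None,fx=2.85,fy=2.85,interpolation=cv2.INTER_CUBIC);cv2.imwrite('pics/z0.png',big)
g=im.min(2)
for n,(a,b) in dict(L=(165,200),M=(250,280),R=(348,380)).items():
    m=np.zeros_like(g); m[205:275,a:b]=(g[205:275,a:b]>165)*255
    k,lab,s,c=cv2.connectedComponentsWithStats(m); i=1+np.argmax(s[1:,4])
    pts=np.argwhere(lab==i)[:,::-1].astype(np.float32); 
    r=cv2.minAreaRect(pts); box=cv2.boxPoints(r)
    w=np.array([ray('top',*p,0.044)[:2] for p in pts]); cc=w.mean(0); ev,V=np.linalg.eigh(np.cov(w.T)); v=V[:,1]*np.sign(V[0,1])
    print(n,len(pts),cc.round(4),'yaw',np.arctan2(v[1],v[0]).round(3),np.sqrt(ev*12).round(4))
    e=np.array([ray('top',*p,0.044)[:2] for p in box]);print(e.mean(0).round(4))
imaging.capture('scene')
for t in ['case_left_center','reader_window']: print(t,find(t,'scene'))
print(ray('top',255.5,173,0.028))
E
```

```text
L 255 [0.4638 0.232 ] yaw -0.125 [0.0275 0.0681]
[0.464 0.232]
M 256 [0.4688 0.0072] yaw -0.085 [0.0272 0.0688]
[0.4695 0.007 ]
R 254 [ 0.4877 -0.2662] yaw -0.274 [0.0274 0.0684]
[ 0.488 -0.266]
case_left_center [([0.4744, 0.2393, 0.0421], 0.8)]
reader_window [([0.6719, 0.0388, 0.0245], 0.71)]
[0.66279997 0.02553301 0.028     ]
```

View pics/z0.png

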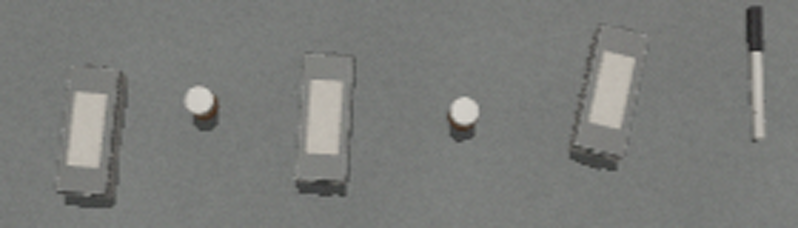

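```bash
cat >> h.py <<'E'
def samp(n=10,cam='wrist'):
    F=[];T=[]
    for i in range(n):
        imaging.capture(cam); s=state(); F.append(s['wrist_force']);T.append(s['torque'])
    F=np.array(F);T=np.array(T)
    print('t',round(s['t'],2),'F',F.mean(0).round(3),'sd',F.std(0).round(3),'T',T.mean(0).round(4),'sd',T.std(0).round(4))
    return F.mean(0),T.mean(0)
def go(x,y,z,yaw=None):
    s=state(); r,p,yw=s['tool_rot']; 
    if yaw is None: yaw=yw
    dt=(yaw-yw+np.pi)%(2*np.pi)-np.pi
    d=np.array([x,y,z])-s['tool_pos']; tx=np.array([np.cos(yaw),np.sin(yaw)]); ty=np.array([np.sin(yaw),-np.cos(yaw)])
    print('pos',np.round(s['tool_pos'],4),'rot',np.round(s['tool_rot'],4),'turn',round(-dt,4),'then dx,dy,dz',round(d[:2]@tx,4),round(d[:2]@ty,4),round(-d[2],4))
E
python3 - <<'E'
from h import *
samp(6)
go(.5086,.2264,.18,3.0166)
E
```

```text
t 0.7 F [-0.193 -0.015  0.143] sd [0.515 0.281 0.441] T [-0.03    0.0101 -0.0075] sd [0.0258 0.0262 0.0261]
pos [0.1739 0.5218 0.18  ] rot [ 3.1416 -0.      2.8198] turn -0.1968 then dx,dy,dz -0.3689 -0.2513 -0.0
```

Emit:
{"op": "servo_tool", "data": {
  "deltas": [0.075, 0, 0, 0, -0.0984, 0.075, 0, 0, 0, -0.0984, 0.075, -0.0335, -0.0228, 0.005, 0, 0.075, -0.0335, -0.0228, 0.005, 0, 0.075, -0.0335, -0.0228, 0.005, 0, 0.075, -0.0335, -0.0228, 0.005, 0, 0.075, -0.0335, -0.0228, 0.005, 0, 0.075, -0.0335, -0.0228, 0.005, 0, 0.075, -0.0335, -0.0228, 0.005, 0, 0.075, -0.0335, -0.0228, 0.005, 0, 0.075, -0.0335, -0.0228, 0.005, 0, 0.075, -0.0335, -0.0228, 0.005, 0],
  "grip_force": 3
}}

```text
t: 1.7
tool_pos: [0.4792, 0.2521, 0.1299]
tool_rot: [3.141, 0.0, 3.017]
wrist_force: [-0.6, -0.0, -0.3]
opening: 0.0744
```

```bash
python3 - <<'E'
from h import *
cap('wrist','w1.png')
go(.5086,.2264,.005,3.0166)
E
```

```text
pos [0.483  0.2479 0.1288] rot [-3.1403e+00  6.0000e-04  3.0131e+00] turn -0.0035 then dx,dy,dz -0.0281 -0.0181 0.1238
```

View pics/w1.png

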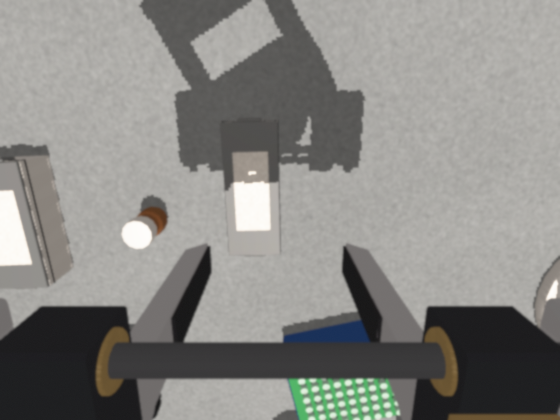

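```bash
python3 - <<'E'
from h import *
for p in [(222,122),(278,121),(229,254),(281,255),(233,152),(268,152),(235,231),(271,230)]: print(p,ray('wrist',*p,.044).round(4))
E
```

```text
(222, 122) [0.4079 0.213  0.044 ]
(278, 121) [0.4131 0.259  0.044 ]
(229, 254) [0.5251 0.199  0.044 ]
(281, 255) [0.5322 0.2465 0.044 ]
(233, 152) [0.4334 0.218  0.044 ]
(268, 152) [0.4372 0.2474 0.044 ]
(235, 231) [0.5036 0.2082 0.044 ]
(271, 230) [0.5068 0.2406 0.044 ]
```

Emit:
{"op": "servo_tool", "data": {
  "deltas": [0.075, -0.017, -0.01, 0.01, 0, 0.075, -0.015, -0.0095, 0.01, 0, 0.075, 0, 0, 0, 0]
}}

```text
t: 2.0
tool_pos: [0.5082, 0.2284, 0.1081]
tool_rot: [-3.14, -0.002, 3.014]
wrist_force: [-0.9, -1.3, -0.3]
opening: 0.0751
```

```bash
python3 - <<'E'
from h import *
print(state()['tool_pos'],state()['joint_vel'])
cap('wrist','w2.png')
go(.5126,.2244,.005,3.02)
im=cv2.imread('pics/w2.png'); 
E
```

```text
[0.50819054 0.22836979 0.10807027] [ 0.04937212 -0.04069717  0.0144624   0.01010404  0.03168664  0.05038796]
pos [0.5074 0.2295 0.109 ] rot [-3.1407e+00 -1.6000e-03  3.0147e+00] turn -0.0053 then dx,dy,dz -0.0058 -0.0044 0.104
```

View pics/w2.png

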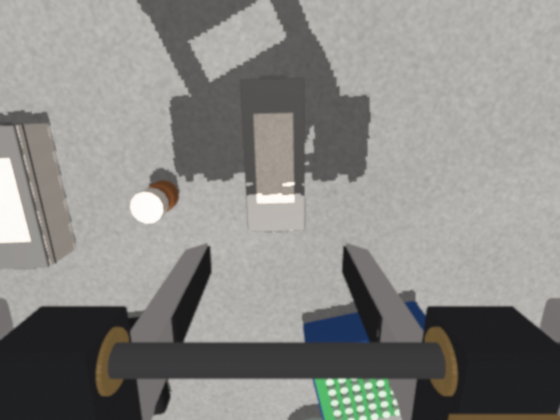

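```bash
python3 - <<'E'
from h import *
P=np.array([ray('wrist',*p,.044) for p in [(243,79),(305,79),(247,231),(306,231)]]); print(P.round(4),P.mean(0).round(4))
E
```

```text
[[0.4033 0.2185 0.044 ]
 [0.4092 0.2642 0.044 ]
 [0.5224 0.2033 0.044 ]
 [0.5287 0.2526 0.044 ]] [0.4659 0.2347 0.044 ]
```

Emit:
{"op": "servo_tool", "data": {
  "deltas": [0.075, -0.0025, -0.0014, 0.034, -0.005, 0.07, 0, 0, 0.036, 0, 0.065, 0, 0, 0.034, 0, 0.06, 0, 0, 0, 0, 0.0, 0, 0, 0, 0, 0.0, 0, 0, 0, 0, 0.0, 0, 0, 0, 0, 0.0, 0, 0, 0, 0],
  "grip_force": 4
}}

```text
t: 2.72
tool_pos: [0.5106, 0.2295, 0.0083]
tool_rot: [3.14, 0.003, 3.022]
wrist_force: [-1.4, 1.0, 6.1]
opening: 0.0482
```

```bash
python3 - <<'E'
from h import *
st()
E
```

```text
t 2.7167
joint_pos [0.3568, 0.5185, 1.6486, 0.0002, 0.9708, -1.0944]
joint_vel [-0.0022, 0.0033, 0.0014, 0.002, -0.0032, -0.0019]
joint_efforts [-0.7409, -55.1787, -27.1332, -0.27, -0.1757, 0.0476]
tool_pos [0.5106, 0.2295, 0.0083]
tool_rot [3.1398, 0.0031, 3.0219]
wrist_force [-1.4054, 1.0203, 6.1094]
torque [0.22, 0.2262, 0.058]
opening 0.0482
```

Emit:
{"op": "servo_tool", "data": {
  "deltas": [0.0, 0.003, 0, -0.011, 0, 0.0, 0.004, 0, -0.011, 0, 0.0, 0.005, 0, -0.01, 0, 0.0, 0.006, 0, -0.01, 0, 0, 0, 0, 0, 0]
}}

```text
t: 3.13
tool_pos: [0.4916, 0.2315, 0.0506]
tool_rot: [3.14, 0.003, 3.022]
wrist_force: [1.5, 0.2, -1.2]
opening: 0.0477
```

```bash
python3 - <<'E'
from h import *
st()
im=cap('scene','s1.png'); cv2.imwrite('pics/s1z.png',cv2.resize(im[200:400,300:520,::-1],None,fx=2.8,fy=2.8))
E
```

```text
t 3.1333
joint_pos [0.3726, 0.4259, 1.6728, 0.0001, 1.0398, -1.0786]
joint_vel [-0.0096, 0.0448, -0.0122, -0.0047, -0.043, -0.0105]
joint_efforts [0.306, -55.7062, -29.6596, 0.169, 0.6058, 0.13]
tool_pos [0.4916, 0.2315, 0.0506]
tool_rot [3.1401, 0.0027, 3.022]
wrist_force [1.4795, 0.1625, -1.1801]
torque [-0.043, -0.2795, 0.0558]
opening 0.0477
```

View pics/s1z.png

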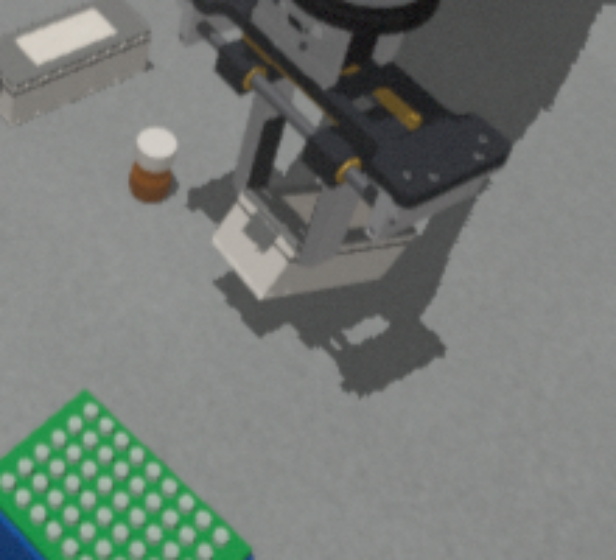

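Emit:
{"op": "servo_tool", "data": {
  "deltas": [0.0, 0.006, 0, -0.006, 0, 0.0, 0.006, 0, -0.006, 0, 0, 0, 0, 0, 0]
}}

```text
t: 3.43
tool_pos: [0.4789, 0.2326, 0.0607]
tool_rot: [3.141, -0.0, 3.022]
wrist_force: [0.7, 0.3, -1.4]
opening: 0.0482
```

Emit:
{"op": "servo_tool", "data": {
  "deltas": [0, 0, 0, 0, 0, 0, 0, 0, 0, 0, 0, 0, 0, -0.02, 0, 0, 0, 0, -0.025, 0, 0, 0, 0, 0, 0],
  "grip_force": 30
}}

```text
t: 3.85
tool_pos: [0.4813, 0.2329, 0.1083]
tool_rot: [3.139, 0.004, 3.022]
wrist_force: [2.2, -0.1, -3.0]
opening: 0.0477
```

```bash
python3 - <<'E'
from h import *
im=cap('scene','s2.png'); cv2.imwrite('pics/s2z.png',cv2.resize(im[180:380,300:520,::-1],None,fx=2.8,fy=2.8))
cap('wrist','w3.png')
samp(6); st()
E
```

```text
t 4.25 F [-0.048 -0.065 -3.821] sd [0.589 0.487 0.413] T [-0.0263 -0.1307 -0.0054] sd [0.0303 0.0186 0.0174]
t 4.25
joint_pos [0.3822, 0.3382, 1.6563, -0.0, 1.1487, -1.0686]
joint_vel [0.0005, -0.0055, -0.0048, 0.0012, 0.0016, 0.0006]
joint_efforts [-0.0053, -54.4083, -33.7833, 0.0802, 0.1815, -0.0004]
tool_pos [0.4794, 0.2322, 0.104]
tool_rot [-3.1408, -0.0014, 3.0216]
wrist_force [0.1772, 0.6421, -3.63]
torque [0.0083, -0.158, 0.0206]
opening 0.0473
```

View pics/s2z.png

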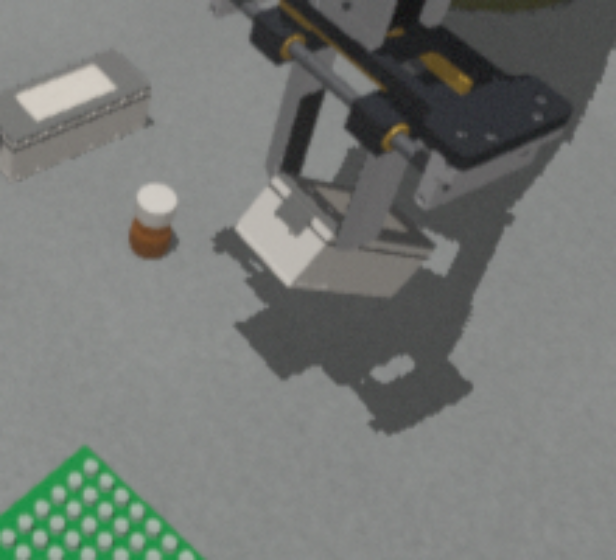

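View pics/w3.png

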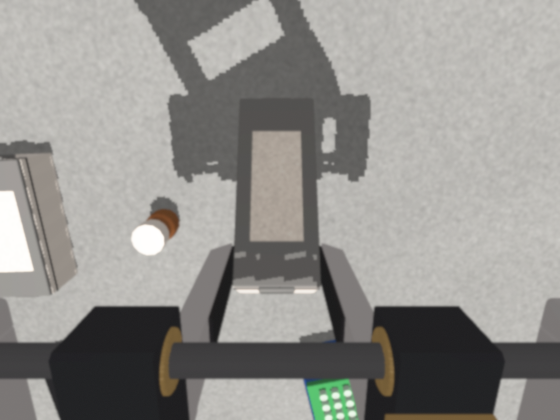

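```bash
cat >> h.py <<'E'
def tilt(nl,nr,fl,fr):
    # pixel corners of label: near-left(pix), near-right, far-left, far-right ; own x to far
    c=imaging.calibration('wrist'); R=cv2.Rodrigues(np.array(c['rvec'],float))[0]; tv=np.array(c['tvec'],float).ravel()
    a,b=.0343,.0138  # image left = smaller y (right side)
    obj=np.array([[-a,-b,0],[-a,b,0],[a,-b,0],[a,b,0]]); img=np.array([nl,nr,fl,fr],float)
    n,rv,t,e=cv2.solvePnPGeneric(obj,img,np.array(c['K']),None,flags=cv2.SOLVEPNP_IPPE)
    for r,tt,ee in zip(rv,t,e):
        Rw=R.T@cv2.Rodrigues(r)[0]; p=R.T@(tt.ravel()-tv); 
        print('x axis',Rw[:,0].round(3),'near-down deg',np.degrees(np.arcsin(Rw[2,0])).round(1),'lid z-axis',Rw[:,2].round(2),'label c',p.round(4),'case c',(p-.022*Rw[:,2]).round(4),'err',ee)
E
python3 - <<'E'
from h import *
tilt((250,131),(302,131),(249,241),(303,241))
c=imaging.calibration('wrist');print(c)
E
```

```text
x axis [ 0.695 -0.083  0.715] near-down deg 45.6 lid z-axis [-0.71  0.09  0.7 ] label c [0.4359 0.238  0.1346] case c [0.4515 0.2361 0.1192] err [1.44702265]
x axis [ 0.923 -0.113 -0.368] near-down deg -21.6 lid z-axis [ 0.37 -0.04  0.93] label c [0.4415 0.2373 0.1371] case c [0.4335 0.2383 0.1167] err [2.63215543]
{'K': array([[340.56418651,   0.        , 276.2913942 ],
       [  0.        , 340.56418651, 209.26207862],
       [  0.        ,   0.        ,   1.        ]]), 'rvec': array([-2.18386978, -1.93582745, -0.27244018]), 'tvec': array([-0.28867363, -0.44053686,  0.19536172])}
```

Emit:
{"op": "servo_tool", "data": {
  "deltas": [0, 0, 0, 0.02, 0, 0, 0, 0, 0.02, 0, 0, -0.003, 0, 0.004, 0, 0, -0.005, 0, 0.006, 0, 0, -0.005, 0, 0.007, 0, 0, -0.005, 0, 0.009, 0, 0, -0.004, 0, 0.009, 0, 0, -0.004, 0, 0.009, 0, 0, -0.003, 0, 0.008, 0, 0, -0.001, 0, 0.006, 0],
  "grip_force": 6
}}

```text
t: 5.08
tool_pos: [0.5097, 0.2285, 0.0062]
tool_rot: [-3.141, -0.001, 3.021]
wrist_force: [-1.5, -1.5, 8.6]
opening: 0.0481
```

```bash
python3 - <<'E'
from h import *
s=state();print(s['tool_pos'],s['wrist_force'],s['torque'])
im=cap('scene','s3.png'); cv2.imwrite('pics/s3z.png',cv2.resize(im[180:380,300:520,::-1],None,fx=2.8,fy=2.8))
E
```

```text
[0.50972553 0.22851537 0.00617708] [-1.45744197 -1.52139084  8.64926094] [-0.48937819  0.15581282  0.03071884]
```

View pics/s3z.png

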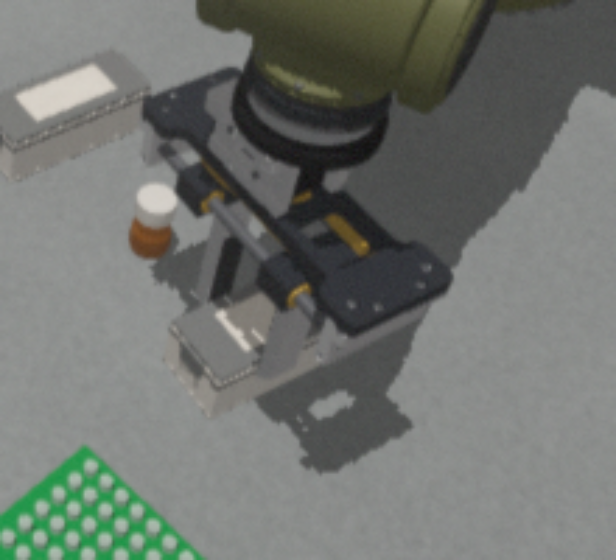

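Emit:
{"op": "servo_tool", "data": {
  "deltas": [0.065, 0, 0, -0.001, 0, 0.065, 0, 0, 0, 0, 0.065, 0.03, 0, 0, 0, 0.065, 0.03, 0, 0, 0, 0.065, 0.03, 0, 0, 0, 0.06, 0, 0, 0, 0, 0, 0, 0, 0, 0, 0, 0, 0, 0, 0, 0, 0, 0, 0, 0],
  "grip_force": 4
}}

```text
t: 5.88
tool_pos: [0.421, 0.2396, 0.0082]
tool_rot: [3.141, 0.0, 3.021]
wrist_force: [-2.2, 1.7, 4.7]
opening: 0.0476
```

```bash
python3 - <<'E'
from h import *
s=state();print(s['tool_pos'],s['wrist_force'],s['torque'])
cap('wrist','w4.png')
E
```

```text
[0.42102882 0.2396098  0.00820111] [-2.17355217  1.71221726  4.70884984] [ 0.22326175  0.40730792 -0.00540564]
```

View pics/w4.png

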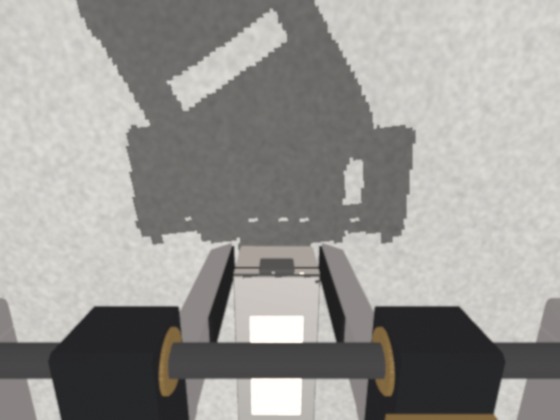

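Emit:
{"op": "servo_tool", "data": {
  "deltas": [0.0, -0.003, 0, -0.011, 0, 0.0, -0.004, 0, -0.011, 0, 0.0, -0.005, 0, -0.01, 0, 0.0, -0.006, 0, -0.01, 0, 0, -0.006, 0, -0.006, 0, 0.0, -0.006, 0, -0.006, 0, 0.0, 0, 0, 0, 0]
}}

```text
t: 6.52
tool_pos: [0.4515, 0.2358, 0.0627]
tool_rot: [3.141, 0.001, 3.021]
wrist_force: [-0.7, -0.3, -0.0]
opening: 0.0477
```

Emit:
{"op": "servo_tool", "data": {
  "deltas": [0, 0, 0, 0, 0, 0, 0, 0, 0, 0, 0, 0, 0, -0.02, 0, 0, 0, 0, -0.025, 0, 0, 0, 0, 0, 0],
  "grip_force": 30
}}

```text
t: 6.93
tool_pos: [0.451, 0.2366, 0.1099]
tool_rot: [3.139, 0.003, 3.022]
wrist_force: [-0.9, 1.3, -2.1]
opening: 0.0457
```

```bash
python3 - <<'E'
from h import *
cap('wrist','w5.png')
im=cap('scene','s4.png'); cv2.imwrite('pics/s4z.png',cv2.resize(im[180:380,300:520,::-1],None,fx=2.8,fy=2.8))
samp(7); s=state();print(s['tool_pos'])
E
```

```text
t 7.38 F [-0.172 -0.099 -3.788] sd [0.321 0.486 0.521] T [ 0.009   0.0202 -0.0075] sd [0.0365 0.0449 0.0196]
[0.44969319 0.23578916 0.10623781]
```

View pics/s4z.png

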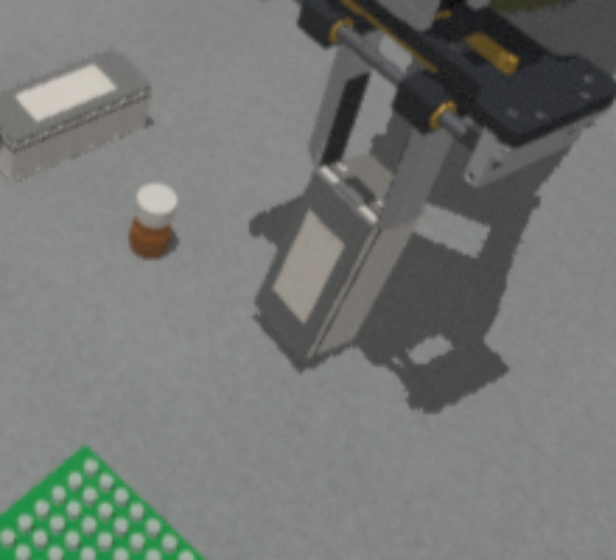

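View pics/w5.png

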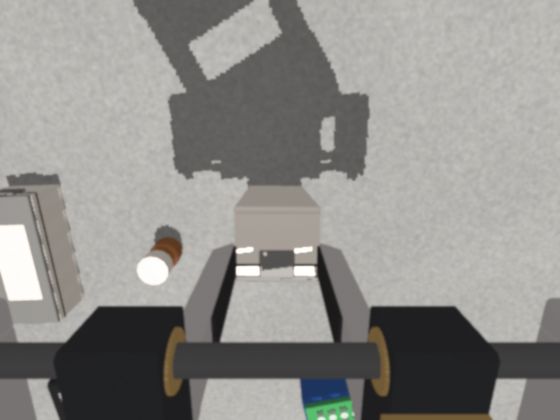

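Emit:
{"op": "servo_tool", "data": {
  "deltas": [0, -0.029, 0, 0, 0, 0, -0.029, 0, 0, 0, 0, -0.029, 0, 0, 0, 0, 0, 0, 0.01, 0, 0, 0, 0, 0.006, 0, 0, 0, 0, 0, 0]
}}

```text
t: 7.88
tool_pos: [0.5368, 0.2253, 0.0908]
tool_rot: [3.142, 0.001, 3.021]
wrist_force: [-0.4, -1.4, -0.1]
opening: 0.0468
```

```bash
python3 - <<'E'
from h import *
cap('wrist','w6.png')
im=cap('scene','s5.png'); cv2.imwrite('pics/s5z.png',cv2.resize(im[200:400,260:480,::-1],None,fx=2.8,fy=2.8))
s=state();print(s['tool_pos'],s['wrist_force'])
E
```

```text
[0.53632483 0.22533311 0.09080493] [ 0.34364525 -1.18148651 -1.00625172]
```

View pics/s5z.png

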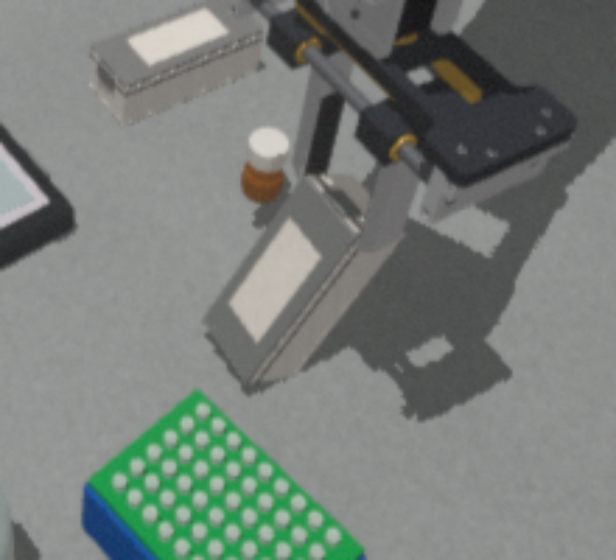

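View pics/w6.png

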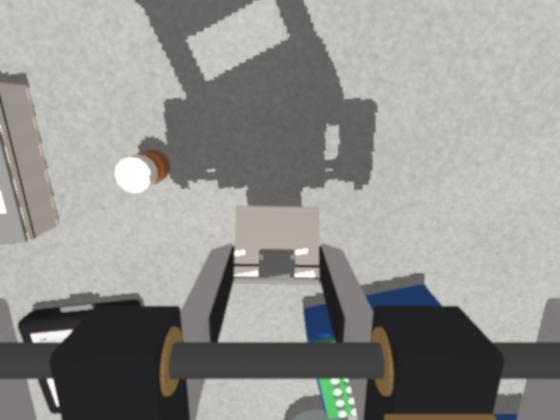

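```bash
cat >> h.py <<'E'
def tilt_s(A,B,D,C,cam='scene'):
    c=imaging.calibration(cam); R=cv2.Rodrigues(np.array(c['rvec'],float))[0]; tv=np.array(c['tvec'],float).ravel()
    a,b=.0343,.0138
    obj=np.array([[-a,-b,0],[-a,b,0],[a,-b,0],[a,b,0]]); img=np.array([A,B,D,C],float)
    n,rv,t,e=cv2.solvePnPGeneric(obj,img,np.array(c['K']),None,flags=cv2.SOLVEPNP_IPPE)
    for r,tt,ee in zip(rv,t,e):
        Rw=R.T@cv2.Rodrigues(r)[0]; p=R.T@(tt.ravel()-tv)
        print('x axis',Rw[:,0].round(2),'near-down deg',np.degrees(np.arcsin(Rw[2,0])).round(1),'z-axis',Rw[:,2].round(2),'case c',(p-.022*Rw[:,2]).round(4),'err',ee)
E
python3 - <<'E'
from h import *
f=lambda p:(p[0]/2.8+260,p[1]/2.8+200)
tilt_s(*map(f,[(292,220),(322,252),(230,307),(262,340)]))
f=lambda p:(p[0]/2.8+300,p[1]/2.8+180)
tilt_s(*map(f,[(313,211),(345,240),(274,287),(302,322)]))
E
```

```text
x axis [ 0.94  0.3  -0.18] near-down deg -10.3 z-axis [-0.05  0.63  0.77] case c [0.5586 0.1981 0.0365] err [0.02185533]
x axis [ 0.55 -0.   -0.83] near-down deg -56.6 z-axis [ 0.83 -0.03  0.55] case c [0.5405 0.2131 0.0414] err [0.28719495]
x axis [ 0.2  -0.02 -0.98] near-down deg -78.5 z-axis [ 0.97 -0.13  0.2 ] case c [0.4405 0.2334 0.065 ] err [0.37566675]
x axis [ 0.92  0.39 -0.05] near-down deg -2.9 z-axis [-0.19  0.57  0.8 ] case c [0.4654 0.218  0.0531] err [0.46754639]
```

Emit:
{"op": "servo_tool", "data": {
  "deltas": [0, 0.012, 0, 0.003, 0, 0, 0.013, 0, 0.005, 0, 0, 0.013, 0, 0.007, 0, 0, 0.013, 0, 0.009, 0, 0, 0.013, 0, 0.01, 0, 0, 0.013, 0, 0.01, 0, 0, 0, 0, 0, 0],
  "grip_force": 8
}}

```text
t: 8.57
tool_pos: [0.457, 0.2347, 0.0452]
tool_rot: [-3.14, -0.004, 3.023]
wrist_force: [-2.8, 0.9, 0.6]
opening: 0.0477
```

```bash
python3 - <<'E'
from h import *
im=cap('scene','s6.png'); cv2.imwrite('pics/s6z.png',cv2.resize(im[180:380,300:520,::-1],None,fx=2.8,fy=2.8))
s=state();print(s['tool_pos'],s['wrist_force'])
E
```

```text
[0.45854888 0.23483026 0.04645683] [-1.62533480e+00 -1.51382203e-05  4.60785645e-01]
```

View pics/s6z.png

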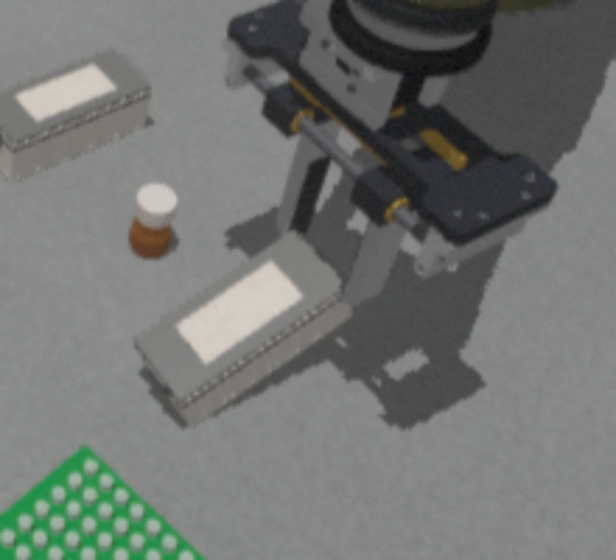

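```bash
python3 - <<'E'
from h import *
f=lambda p:(p[0]/2.8+300,p[1]/2.8+180)
tilt_s(*map(f,[(273,262),(303,295),(177,326),(207,362)]))
E
```

```text
x axis [ 0.94 -0.11 -0.32] near-down deg -18.7 z-axis [ 0.32 -0.04  0.95] case c [0.5142 0.2333 0.051 ] err [0.14925863]
x axis [ 0.72 -0.25 -0.65] near-down deg -40.4 z-axis [0.63 0.64 0.45] case c [0.5083 0.2186 0.0622] err [0.27256159]
```

Emit:
{"op": "servo_tool", "data": {
  "deltas": [0, 0.01, 0, 0.008, 0, 0, 0.01, 0, 0.01, 0, 0, 0.01, 0, 0.01, 0, 0, 0.01, 0, 0.01, 0, 0, 0, 0, 0.002, 0, 0, 0, 0, 0, 0],
  "grip_force": 8
}}

```text
t: 9.12
tool_pos: [0.4204, 0.2396, 0.0072]
tool_rot: [-3.141, -0.001, 3.022]
wrist_force: [-1.6, -0.0, -2.5]
opening: 0.0476
```

```bash
python3 - <<'E'
from h import *
im=cap('scene','s7.png'); cv2.imwrite('pics/s7z.png',cv2.resize(im[180:380,300:520,::-1],None,fx=2.8,fy=2.8))
cap('wrist','w7.png')
s=state();print(s['tool_pos'],s['wrist_force'])
E
```

```text
[0.42107729 0.2396467  0.00759259] [-1.03124698  0.91223915 -1.95257019]
```

View pics/s7z.png

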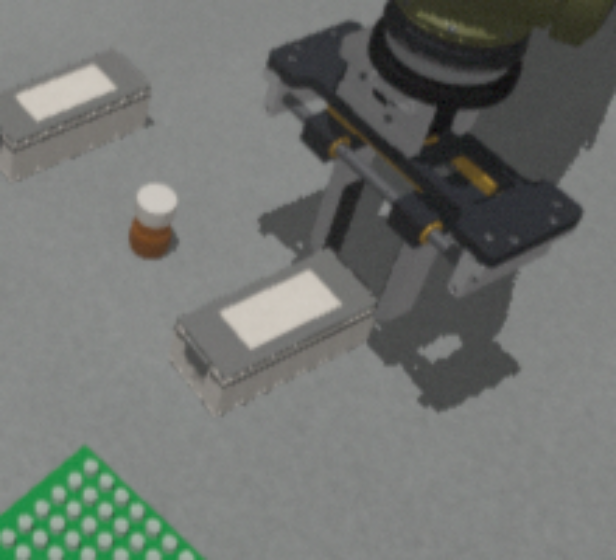

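View pics/w7.png

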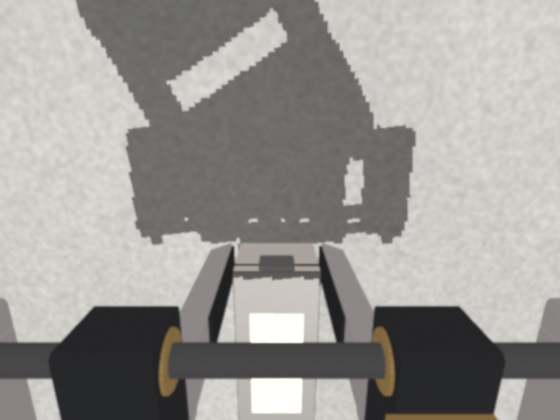

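Emit:
{"op": "servo_tool", "data": {
  "deltas": [0.065, 0, 0, 0, 0, 0.065, 0, 0, 0, 0, 0.065, -0.022, 0, 0, 0, 0.06, -0.022, 0, 0, 0, 0.055, 0, 0, 0, 0, 0, 0, 0, 0, 0, 0, 0, 0, 0, 0, 0, 0, 0, 0, 0, 0, 0, 0, -0.01, 0, 0, 0, 0, -0.015, 0, 0, 0, 0, 0, 0],
  "grip_force": 20
}}

```text
t: 10.13
tool_pos: [0.4645, 0.2349, 0.0345]
tool_rot: [3.14, 0.003, 3.022]
wrist_force: [0.7, 0.6, -2.5]
opening: 0.0477
```

```bash
python3 - <<'E'
from h import *
samp(2,'scene')
cap('wrist','w8.png')
samp(12,'wrist')
s=state();print(s['tool_pos'])
im=cap('scene','s8.png'); cv2.imwrite('pics/s8z.png',cv2.resize(im[180:380,300:520,::-1],None,fx=2.8,fy=2.8))
E
```

```text
t 10.23 F [-0.207 -0.907 -3.979] sd [0.064 0.121 0.457] T [-0.0076  0.1308  0.0261] sd [0.0369 0.0342 0.0058]
t 10.88 F [ 3.000e-03 -2.420e-01 -3.785e+00] sd [0.336 0.336 0.444] T [ 0.0328  0.1113 -0.0083] sd [0.0215 0.0236 0.0365]
[0.46383776 0.23422588 0.03189089]
```

View pics/s8z.png

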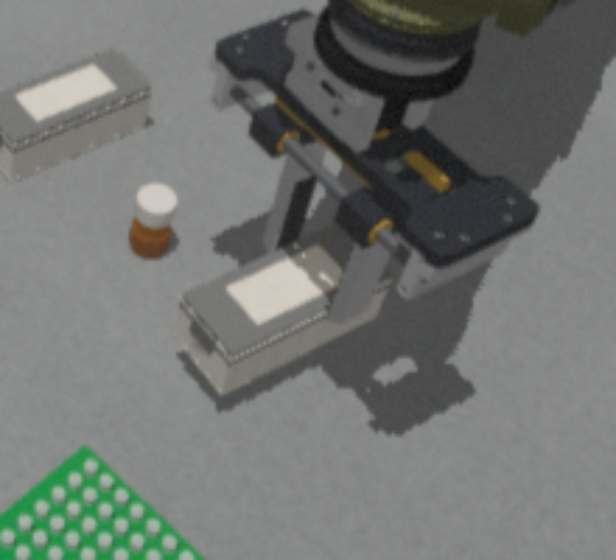

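View pics/w8.png

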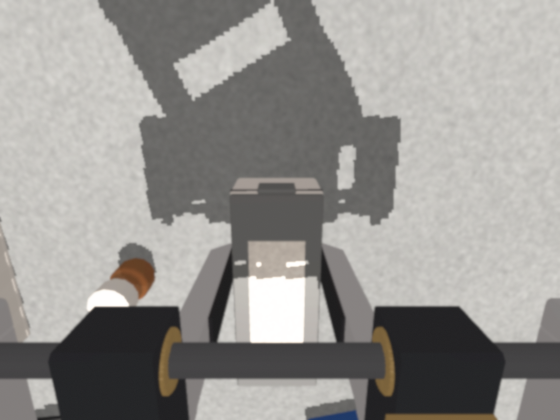

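```bash
python3 - <<'E'
from h import *
for p in [(276,192),(276,240),(276,343),(276,383)]: print(p,ray('wrist',*p,.073).round(4))
f=lambda p:(p[0]/2.8+300,p[1]/2.8+180)
tilt_s(*map(f,[(227,291),(257,324),(291,260),(340,290)])[:0] if 0 else map(f,[(288,262),(318,295),(227,291),(257,324)]))
s=state();print(s['tool_pos'])
E
```

```text
(276, 192) [0.4238 0.2397 0.073 ]
(276, 240) [0.449  0.2366 0.073 ]
(276, 343) [0.511  0.2291 0.073 ]
(276, 383) [0.5385 0.2258 0.073 ]
x axis [0.95 0.06 0.32] near-down deg 18.8 z-axis [-0.33  0.16  0.93] case c [0.469  0.2103 0.0047] err [0.15979055]
x axis [ 0.08 -0.46 -0.88] near-down deg -62.0 z-axis [ 0.97  0.23 -0.03] case c [0.4417 0.2085 0.0254] err [0.22198845]
[0.46386908 0.23422112 0.03192296]
```

```bash
python3 - <<'E'
from h import *
s=state(); t=np.array(s['tool_pos'])
# w7/w4: TCP z .0076 x .421, lid z .044 -> relative to tool: z +.0364
for row in (245,262,272,315,412): 
    p=ray('wrist',276,row,t[2]+.0364); print(row,'offset along x from TCP',(p-t).round(4))
c=imaging.calibration('wrist');R=cv2.Rodrigues(np.array(c['rvec']))[0]
q=np.array(c['K'])@(R@(t+[0,0,.019])+np.array(c['tvec']).ravel());print('hold px',q[:2]/q[2], 'cam',-R.T@np.array(c['tvec']).ravel()-t, 'axis',R[2])
E
```

```text
245 offset along x from TCP [-0.0102  0.0018  0.0364]
262 offset along x from TCP [-0.0004  0.0006  0.0364]
272 offset along x from TCP [ 0.0055 -0.0001  0.0364]
315 offset along x from TCP [ 0.0322 -0.0033  0.0364]
412 offset along x from TCP [ 0.101  -0.0117  0.0364]
hold px [275.04930877 250.13447394] cam [-0.07849828  0.01029819  0.2054108 ] axis [ 0.27638251 -0.03375744 -0.96045466]
```

Emit:
{"op": "servo_tool", "data": {
  "deltas": [0, 0, 0, 0.012, 0, 0, 0, 0, 0.012, 0, 0, 0, 0, 0.002, 0, 0.06, 0, 0, 0, 0, 0.062, 0, 0, 0, 0, 0.06, -0.0165, 0, 0, 0, 0.055, 0, 0, 0, 0, 0, 0, 0, 0, 0, 0, 0, 0, 0, 0, 0, 0, 0, 0, 0, 0, 0, 0, -0.015, 0, 0, 0, 0, -0.025, 0],
  "grip_force": 25
}}

```text
t: 11.93
tool_pos: [0.478, 0.2316, 0.0439]
tool_rot: [-3.139, -0.005, 3.022]
wrist_force: [0.7, 0.8, -2.9]
opening: 0.0478
```

Emit:
{"op": "servo_tool", "data": {
  "deltas": [0, 0, 0, -0.03, 0, 0, 0, 0, -0.01, 0, 0, 0, 0, 0, 0]
}}

```text
t: 12.18
tool_pos: [0.481, 0.2328, 0.0879]
tool_rot: [3.14, 0.003, 3.022]
wrist_force: [0.2, 0.1, -4.5]
opening: 0.0479
```

```bash
python3 - <<'E'
from h import *
cap('wrist','w9.png')
samp(13,'wrist')
s=state();print(s['tool_pos'])
cap('scene','s9.png')
t=np.array(s['tool_pos'])
for row in (150,200,250,300,350): print(row,(ray('wrist',276,row,t[2]+.041)-t).round(4))
E
```

```text
t 12.88 F [ 0.015  0.007 -3.68 ] sd [0.571 0.514 0.482] T [0.0168 0.0405 0.0112] sd [0.0181 0.0271 0.0233]
[0.48023906 0.23225597 0.0858607 ]
150 [-0.0605  0.0079  0.041 ]
200 [-0.0359  0.0049  0.041 ]
250 [-0.0092  0.0017  0.041 ]
300 [ 0.0199 -0.0018  0.041 ]
350 [ 0.0519 -0.0057  0.041 ]
```

View pics/w9.png

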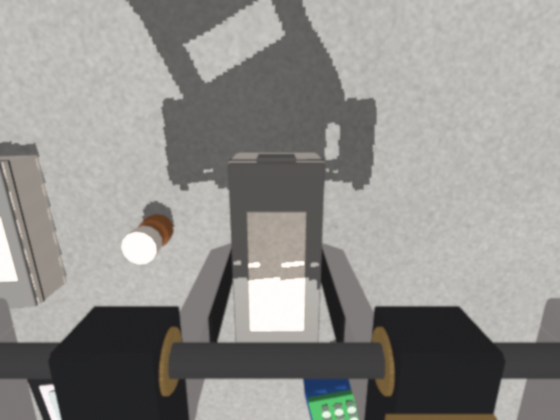

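View pics/s9.png

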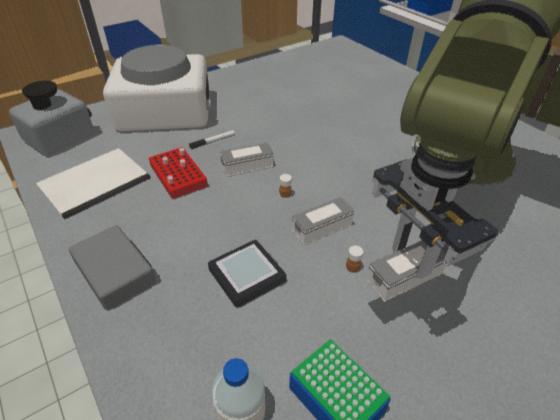

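Emit:
{"op": "servo_tool", "data": {
  "deltas": [0, 0.041, 0, 0, 0, 0, 0.041, 0, 0, 0, 0, 0.0, 0, 0, 0, 0, 0, 0, 0, 0, 0, 0, 0, 0, 0]
}}

```text
t: 13.35
tool_pos: [0.3994, 0.2424, 0.0865]
tool_rot: [3.141, 0.001, 3.022]
wrist_force: [-0.2, 0.9, -2.9]
opening: 0.0478
```

```bash
python3 - <<'E'
from h import *
cap('wrist','w10.png')
samp(13,'wrist')
s=state();print(s['tool_pos'])
E
```

```text
t 14.05 F [-0.127  0.129 -3.69 ] sd [0.403 0.491 0.366] T [ 0.006  -0.0365 -0.0299] sd [0.0295 0.0204 0.0353]
[0.39884571 0.24207123 0.08594143]
```

View pics/w10.png

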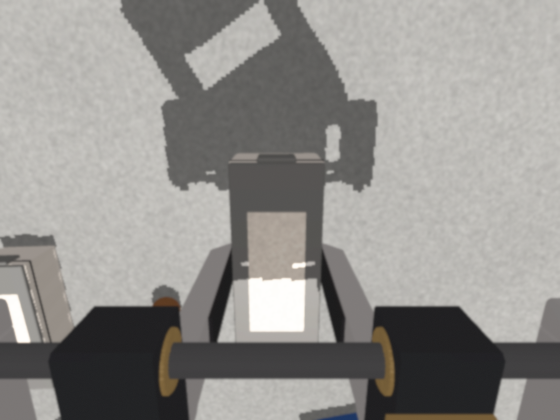

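Emit:
{"op": "servo_tool", "data": {
  "deltas": [0, -0.03, 0, 0.015, 0, 0, -0.03, 0, 0.02, 0, 0, 0, 0, 0.02, 0, 0, 0, 0, 0.016, 0, 0, 0, 0, 0.007, 0, 0.06, 0, 0, 0, 0, 0.062, 0, 0, 0, 0, 0.062, 0.017, 0, 0, 0, 0.06, 0.017, 0, 0, 0, 0.055, 0, 0, 0, 0, 0, 0, 0, 0, 0, 0, 0, 0, 0, 0]
}}

```text
t: 15.05
tool_pos: [0.4256, 0.2394, 0.0092]
tool_rot: [3.14, 0.002, 3.022]
wrist_force: [-6.4, 0.9, 13.1]
opening: 0.0476
```

Emit:
{"op": "servo_tool", "data": {
  "deltas": [0, 0, 0, 0, 0, 0, 0, 0, 0, 0, 0.0, -0.003, 0, -0.01, 0, 0.0, -0.004, 0, -0.01, 0, 0.0, -0.005, 0, -0.009, 0, 0.0, -0.005, 0, -0.008, 0, 0, -0.006, 0, -0.007, 0, 0.0, -0.006, 0, -0.006, 0, 0.0, 0, 0, 0, 0],
  "grip_force": 5
}}

```text
t: 15.8
tool_pos: [0.455, 0.2355, 0.0593]
tool_rot: [3.141, 0.002, 3.021]
wrist_force: [-2.5, -0.0, 3.8]
opening: 0.0478
```

Emit:
{"op": "servo_tool", "data": {
  "deltas": [0, 0, 0, 0, 0, 0, 0, 0, 0, 0, 0, 0, 0, 0, 0, 0, 0, 0, 0, 0],
  "grip_force": 45
}}

```text
t: 16.13
tool_pos: [0.4533, 0.2357, 0.0582]
tool_rot: [3.141, 0.0, 3.022]
wrist_force: [-2.9, -0.7, 6.5]
opening: 0.0472
```

```bash
python3 - <<'E'
from h import *
im=cap('scene','s10.png'); cv2.imwrite('pics/s10z.png',cv2.resize(im[180:380,300:520,::-1],None,fx=2.8,fy=2.8))
s=state();print(s['t'],s['tool_pos'],s['wrist_force'])
E
```

```text
16.1833 [0.45324999 0.23571868 0.05816327] [-2.5436825   0.07696905  5.980153  ]
```

View pics/s10z.png

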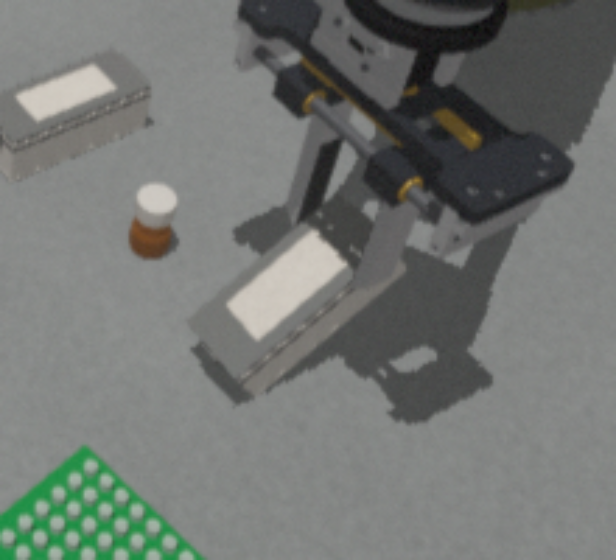

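Well tilted, about 35–40°. Lift clear.

Emit:
{"op": "servo_tool", "data": {
  "deltas": [0, 0, 0, -0.02, 0, 0, 0, 0, -0.03, 0, 0, 0, 0, -0.02, 0, 0, 0, 0, 0, 0, 0, 0, 0, 0, 0]
}}

```text
t: 16.6
tool_pos: [0.4533, 0.2355, 0.1275]
tool_rot: [3.141, 0.0, 3.022]
wrist_force: [-0.5, -0.0, -4.9]
opening: 0.0473
```

```bash
python3 - <<'E'
from h import *
im=cap('scene','s11.png'); cv2.imwrite('pics/s11z.png',cv2.resize(im[180:380,300:520,::-1],None,fx=2.8,fy=2.8))
s=state();print(s['t'],s['tool_pos'],s['wrist_force'],s['torque'])
E
```

```text
16.65 [0.45271105 0.23526189 0.12643716] [-0.78510627 -0.07312417 -4.37166692] [-0.0450266   0.08996678  0.01854463]
```

View pics/s11z.png

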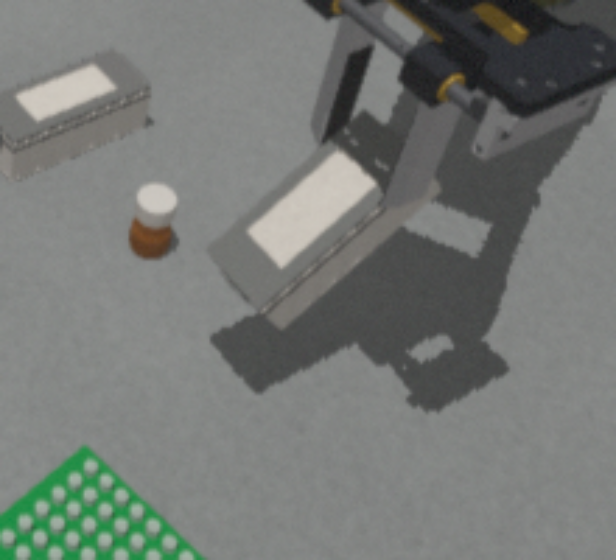

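```bash
python3 - <<'E'
from h import *
f=lambda p:(p[0]/2.8+300,p[1]/2.8+180)
tilt_s(*map(f,[(341,151),(378,186),(247,228),(279,266)]))
E
```

```text
x axis [ 0.86 -0.1  -0.51] near-down deg -30.5 z-axis [0.52 0.14 0.84] case c [0.4713 0.2297 0.1191] err [0.20652321]
x axis [ 0.72 -0.18 -0.67] near-down deg -42.3 z-axis [0.65 0.54 0.54] case c [0.4689 0.2209 0.1257] err [0.34611343]
```

Emit:
{"op": "servo_tool", "data": {
  "deltas": [0, 0, 0, 0.035, 0, 0, 0, 0, 0.03, 0, 0, 0.004, 0, 0.005, 0, 0, 0.006, 0, 0.007, 0, 0, 0.006, 0, 0.008, 0, 0, 0.005, 0, 0.008, 0, 0, 0.005, 0, 0.009, 0, 0, 0.004, 0, 0.009, 0, 0, 0.002, 0, 0.008, 0, 0, 0, 0, 0, 0],
  "grip_force": 8
}}

```text
t: 17.48
tool_pos: [0.4215, 0.2394, 0.008]
tool_rot: [3.142, 0.0, 3.022]
wrist_force: [0.7, 1.1, -3.0]
opening: 0.048
```

```bash
python3 - <<'E'
from h import *
cap('wrist','w11.png')
s=state();print(s['t'],s['tool_pos'],s['wrist_force'])
E
```

```text
17.5333 [0.42155362 0.23934545 0.00831379] [ 0.86159956  1.11593859 -2.29972858]
```

View pics/w11.png

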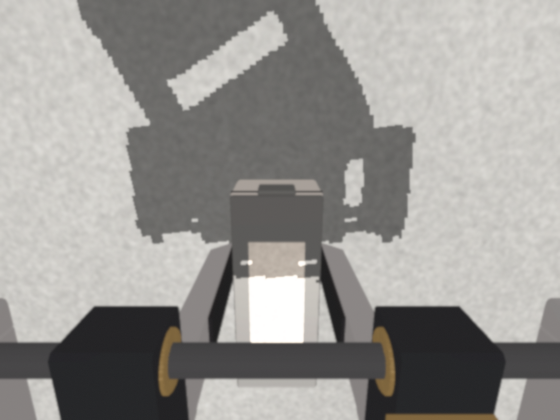

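Emit:
{"op": "servo_tool", "data": {
  "deltas": [0.06, 0, 0, 0, 0, 0.062, 0, 0, 0, 0, 0.06, -0.018, 0, 0, 0, 0.055, 0, 0, 0, 0, 0, 0, 0, 0, 0, 0, 0, 0, 0, 0, 0, 0, 0, 0, 0, 0, 0, 0, 0, 0, 0, 0, 0, -0.015, 0, 0, 0, 0, -0.03, 0, 0, 0, 0, -0.035, 0, 0, 0, 0, -0.025, 0],
  "grip_force": 30
}}

```text
t: 18.53
tool_pos: [0.4392, 0.2373, 0.116]
tool_rot: [3.141, 0.0, 3.022]
wrist_force: [0.6, 0.7, -2.9]
opening: 0.0474
```

```bash
python3 - <<'E'
from h import *
cap('wrist','w12.png')
samp(5,'scene')
im=cap('scene','s12.png'); cv2.imwrite('pics/s12z.png',cv2.resize(im[180:380,300:520,::-1],None,fx=2.8,fy=2.8))
go(.664,.028,.115)
E
```

```text
t 18.83 F [-0.288 -0.031 -4.414] sd [0.212 0.24  0.315] T [ 0.0225  0.0537 -0.024 ] sd [0.0281 0.0359 0.0217]
pos [0.4386 0.2368 0.1121] rot [-3.1400e+00 -2.7000e-03  3.0216e+00] turn -0.0 then dx,dy,dz -0.2488 -0.1803 -0.0029
```

View pics/w12.png

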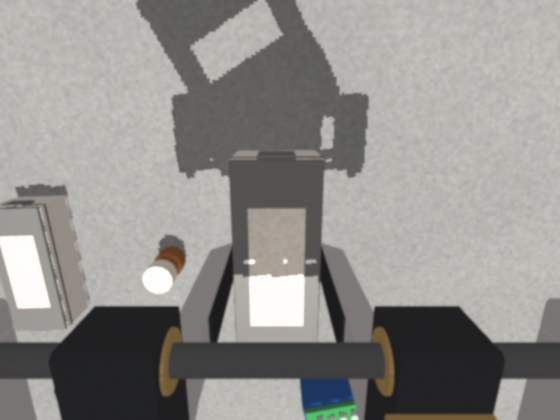

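View pics/s12z.png

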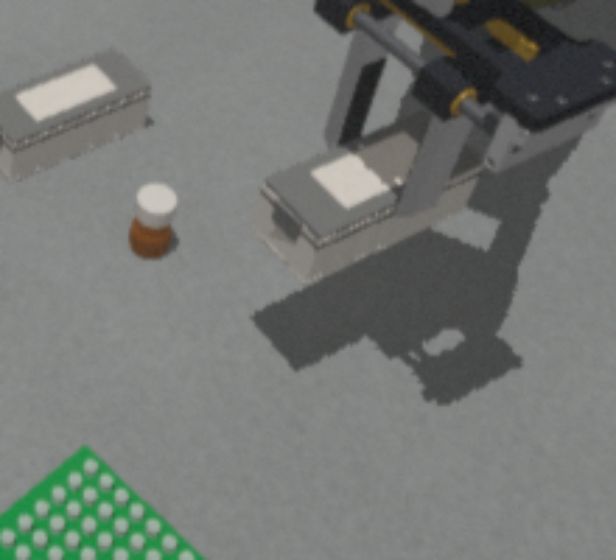

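Emit:
{"op": "servo_tool", "data": {
  "deltas": [0, -0.02, -0.015, -0.003, 0, 0, -0.026, -0.019, 0, 0, 0, -0.026, -0.019, 0, 0, 0, -0.026, -0.019, 0, 0, 0, -0.026, -0.019, 0, 0, 0, -0.026, -0.019, 0, 0, 0, -0.026, -0.019, 0, 0, 0, -0.026, -0.018, 0, 0, 0, -0.025, -0.018, 0, 0, 0, -0.022, -0.015, 0, 0, 0, 0, 0, 0, 0, 0, 0, 0, 0, 0]
}}

```text
t: 19.88
tool_pos: [0.6649, 0.0277, 0.1144]
tool_rot: [-3.141, -0.003, 3.02]
wrist_force: [-0.3, 0.8, -3.8]
opening: 0.048
```

```bash
python3 - <<'E'
from h import *
cap('wrist','w13.png');cap('scene','s13.png');cap('top','t13.png')
go(.664,.028,.110)
st()
for t in ['case_left_center','reader_window']: print(t,find(t,'top'))
E
```

```text
pos [0.6644 0.0295 0.1161] rot [ 3.1416e+00 -1.6000e-03  3.0224e+00] turn -0.0 then dx,dy,dz 0.0002 -0.0015 0.0061
t 20.0333
joint_pos [-0.0108, 0.6107, 1.2245, 0.0002, 1.3079, -1.4624]
joint_vel [0.005, -0.0142, -0.0039, -0.0005, 0.0009, -0.0017]
joint_efforts [-0.8693, -71.3774, -36.6009, -0.0417, 0.0912, 0.0031]
tool_pos [0.6644, 0.0295, 0.1161]
tool_rot [3.1416, -0.0016, 3.0224]
wrist_force [1.1801, 0.2415, -3.5884]
torque [0.027, 0.0593, -0.0309]
opening 0.0477
case_left_center [([0.6713, 0.2945, 0.0558], 0.18)]
reader_window []
```

View pics/w13.png

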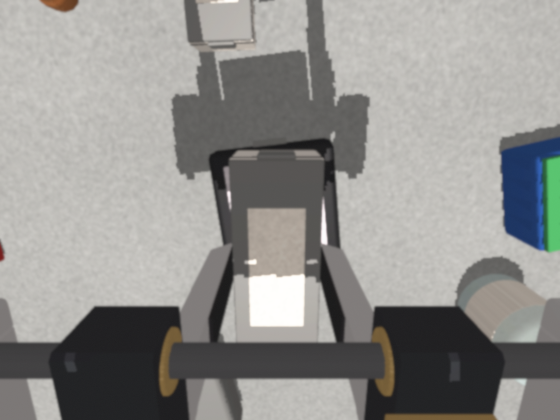

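View pics/s13.png

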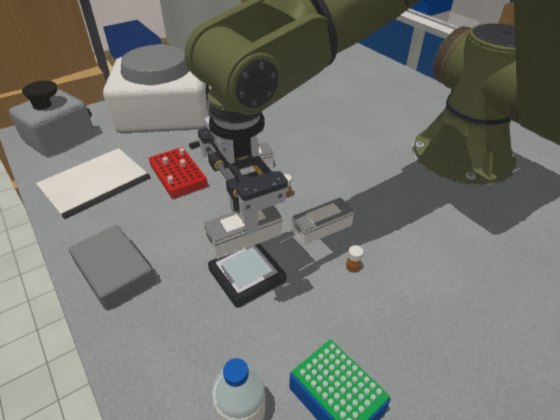

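View pics/t13.png

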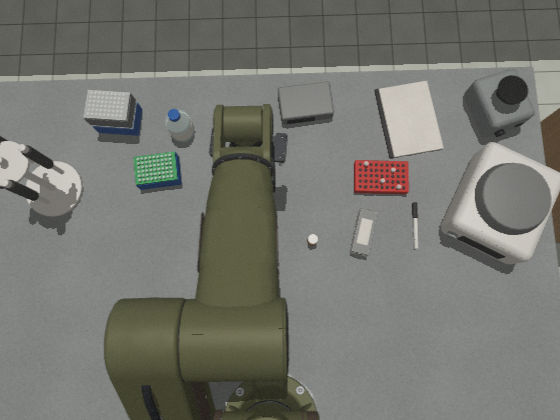

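```bash
python3 - <<'E'
from h import *
a=ray('wrist',211,155,.028);b=ray('wrist',331,142,.028); print(a,b,np.linalg.norm(b-a))
m=(a+b)/2; d=(b-a)/np.linalg.norm(b-a); n=np.array([d[1],-d[0],0]); n*=np.sign(n[0]); print('reader c',m+.055*n,n)
z=state()['tool_pos'][2]+.019+.022
P=[ray('wrist',*p,z) for p in [(248,208),(305,208),(250,327),(304,327)]]; print('label c',np.mean(P,0))
f=lambda p:p
im=cv2.imread('pics/s13.png'); cv2.imwrite('pics/s13z.png',cv2.resize(im[180:310,190:370],None,fx=4,fy=4,interpolation=cv2.INTER_CUBIC))
E
```

```text
[ 0.61592344 -0.0204931   0.028     ] [0.61722041 0.0827902  0.028     ] 0.10329144284350668
reader c [0.67156759 0.03045795 0.028     ] [ 0.99992117 -0.01255638  0.        ]
label c [0.66721678 0.03019618 0.15784677]
```

View pics/s13z.png

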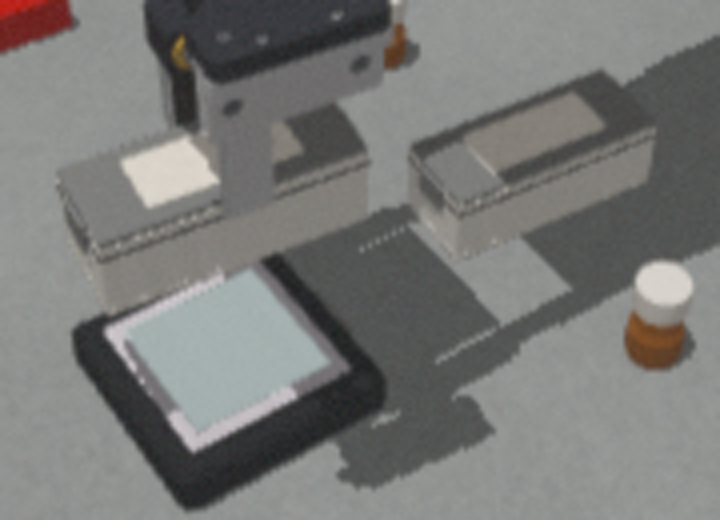

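```bash
python3 - <<'E'
from h import *
from scipy.optimize import least_squares
from scipy.spatial.transform import Rotation as Ro
c=imaging.calibration('scene')
obs={(1,1,1):(100,252),(-1,1,1):(370,165),(1,1,-1):(110,307),(-1,1,-1):(370,222),(1,-1,1):(58,183)}
o=np.array([np.array(k)*[.06,.024,.022] for k in obs]); px=np.array(list(obs.values()))/4+[190,180]
def f(q,ret=0):
    R=Ro.from_euler('zyx',[q[3],q[4],0]).as_matrix(); P=o@R.T+q[:3]
    u=cv2.projectPoints(P,np.array(c['rvec']),np.array(c['tvec']),np.array(c['K']),None)[0][:,0]
    return (u-px).ravel()
r=least_squares(f,[.665,.03,.135,-.12,0]); print(r.x.round(4),'pitch deg (near up +=far down)',np.degrees(r.x[4]),r.cost)
for p in (0,.05,.1,-.05,-.1):
    g=least_squares(lambda q:f([*q,-.12,p]),[.665,.03,.135]);print(p,g.x.round(3),g.cost)
samp(6)
E
```

```text
[ 0.654   0.0139  0.1047 -0.1976  0.066 ] pitch deg (near up +=far down) 3.7827262955368015 10.833291021436564
0 [0.658 0.019 0.111] 13.991518441341965
0.05 [0.656 0.016 0.108] 19.03469248994151
0.1 [0.655 0.013 0.105] 32.382275863285344
-0.05 [0.659 0.022 0.113] 17.76365447103105
-0.1 [0.661 0.024 0.115] 30.88757305555301
t 20.43 F [ 0.2    0.071 -3.627] sd [0.467 0.448 0.431] T [0.0123 0.0365 0.008 ] sd [0.0247 0.0287 0.0214]
```

```bash
python3 - <<'E'
from h import *
s=state();print(s['t'],s['tool_pos'],np.abs(s['joint_vel']).max(),s['opening'])
job.sign_off()
E
```

```text
20.4333 [0.66513168 0.02885    0.11705712] 0.002526830406827835 0.047446613580317945
the job is handed in; nothing more can be done
```

The ball is in the left case, and I handed in with that case held level over the code reader at 20.4 s. It was the first case I lifted, so the middle and right cases and all the bystanders were never touched.

- **How I tipped it:** The moves cannot tilt the tool. I gripped the case near one end with light force and lifted so it pivoted with the other end on the bench. Then I gripped harder and lifted it clear.
    - **Near end down:** about 36–45°.
    - **Far end down:** on the first try the case slipped in the fingers to about 78°. I set it back flat and repeated the tip at about 30–40°, with its centre about 0.12 m up.
- **How I found the ball:** Level and gripped at mid-length, the moment on the wrist was +0.040 N m. After a quick jerk towards the robot with the same grip it was −0.037 N m, which matches a loose ball changing ends. The lifted weight, about 3.7 to 3.8 N, is also slightly more than the heaviest case could weigh without the ball.
- **Last checks:**
    - **Position:** By the wrist camera the case centre is within about 5 mm of the window's middle sideways. By the arm's reading it is about 108 mm above the glass.
    - **Level and still:** The case looked level in the scene picture and the joints were at rest. The wrist force was steady at about −3.6 N, so it is not touching the reader.
- **What disagreed:**
    - **Window centre:** estimates differed by up to about 9 mm between the top camera (x 0.663) and the scene and wrist cameras (x 0.672).
    - **Scene-camera fit of the held case:** its level reading was loose (0 to 4°). It also put the case 10 to 15 mm off sideways and 20 to 30 mm lower than the arm's reading. I trusted the wrist camera for position and the arm's reading for height.

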